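# Push the vial carrier round its L-slot to the reader

### The job

Push the round vial carrier along the L-shaped slot of its dock, round the corner and on to the very end of the slot in front of the reader head, so that the vial can be read, and leave it there. Push it with the fingers without lifting or tipping it: its guide pin stays in the slot. Leave the dropper bottle, the jar and the block of vials where they stand.

Things in the scene. Friction and masses are not known exactly. Their poses are not given: they have to be found in the camera images.
- dock: Fixed aluminium deck, 220 x 220 mm, top 24 mm above the bench, with a 15 mm wide, 16 mm deep L-shaped slot (black inside). Origin: centre of its underside, z up. First leg: along +x at y = 40 mm, x from -50 to 50 mm (the corner); second leg: along -y at x = 50 mm, y from 40 to -40 mm. Turned up to 30 degrees either way; its +x points roughly away from the robot.
- slot_start (a point): Closed near end of the first leg, on the slot's centre line at deck-top height: where the carrier's axis is with its pin about at that end.
- slot_corner (a point): Corner of the slot, on the centre lines of both legs, at deck-top height.
- slot_end (a point): Closed end of the second leg, on its centre line at deck-top height: the carrier's axis lies here when home; it can pass by at most 1.5 mm. Beyond it stands the reader head, a white block with a black lens fixed on the deck, 80 mm (x) by 33 mm (y), 50 mm high, centred 53 mm further along the dock's -y; it does not touch the carrier.
- carrier: Loose grey round puck, 60 mm across, 22 mm high, lying on the deck, a squat vial 26 mm across fixed in it (top 46 mm above the deck); under it a guide pin 12 mm across, 13 mm long, runs in the slot with 1.5 mm play each side. Origin: on its axis, at the puck's underside; z up; yaw unimportant. About 0.25 kg, slides with 1 to 3 N. Starts in the nearer half of the first leg.
- dropper: Loose white dropper bottle with a red pointed cap, 34 mm in diameter, 88 mm high, standing on the bench left (+y) of the dock. Origin: centre of its underside. To be left alone.
- jar: Loose glass jar with a black lid, 54 mm in diameter, 70 mm high, standing on the bench right (-y) of the dock. Origin: centre of its underside. To be left alone.
- vialblock: Loose white block, 45 x 110 mm and 30 mm high, holding four small capped vials, top 59 mm above the bench, beyond (+x) the dock. Origin: centre of its underside. To be left alone.
There are look-alikes about, which are no part of the job. Leave any blue or brown look-alike of the carrier alone.

How it is judged:
By the outcome, as a careful person would: the job done as asked, in the order asked, and still so for the second after the job is handed in, with the robot touching nothing.
It also fails if it takes over 48 s, if anything falls off the work surface, if the arm or the gripper's body presses on something with over 40 N, if the wrist force passes 120 N, or if a joint passes its speed limit or range.

### The arm

A 6-joint arm with a two-finger parallel gripper is mounted at the origin on the work surface. World frame = base frame: x ahead of the robot, y to its left, z up, the work surface at z = 0. Lengths are in m, angles in degrees, forces in N, time in s.
With the tool pointing down it reaches from about 0.35 to 0.775 m from the base axis. Payload 7.3 kg.
Tool frame: the origin (TCP) lies midway between the tips of the shut fingers; the grasp point (between the pads) lies 19 mm behind it; x points along the fingers, y is the direction in which the jaws open and shut, and the axes are right-handed (so a half turn about x gives the same grasp; the last joint's range is limited). The gripper opens to 92 mm and grips with 3 to 60 N. Pads are 19 mm wide; open, the fingers measure 130 mm over their backs; the gripper's body (75 mm by 190 mm) begins 47 mm behind the grasp point.
Start: joints at [57.41, 19.595, 87.324, -0, 73.075, -8.365], TCP at [0.215, 0.479, 0.227] pointing down, gripper open.
Joint ranges: [-145.02, 145.02], [-44.19, 115.74], [2.07, 154.8], [-57.11, 237.11], [16.16, 152.29], [-177.93, 177.93]. Speed limits (degrees/s): [147.25, 147.25, 180, 180, 180, 180].

### API

Orientations are given as a 3x3 rotation matrix whose columns are the frame's x, y, z axes.
In Python, from bench import * gives the robot as it stands.
- The arm moves only by the tool apply_moves, never from a script. Its argument "commands" is a list of rows, each a list of 4 numbers: the shift along the world's x, y, z in mm, then the turn about the world's z in degrees. In form: [[tx, ty, tz, twist], ...]. A call has 1 to 10 rows; each row is the pose to reach, as a shift and turn from the pose commanded when the call began; what a row does not reach only later rows make up. A row lasts 1/8 s, in which the tool goes at most 62.5 mm and 10.7 degrees, less where a joint would pass 70% of its speed; a pose out of reach is approached as far as the arm can. A call with a gripper value outside its range is refused whole. "jaw" is the opening, from 0 (shut) to 1 (fully open), set as the call begins (left out, the last holds). The fingers move at their own pace and stop on an object; "force" is the grip in N (left out, the last holds). Time passes only in rows, so rows that repeat a pose let the fingers close. It gives the time, the measured TCP pose, the force and the opening at its end, in the units of the state.
- sense(): the state, without advancing time (a new reading comes with each control period).
- read_camera(name): name is "side" or "top"; returns the picture (400x640x3 uint8, red, green, blue); there is no depth.
- camera_model(name): a dict with "K" (3x3 intrinsics, pixels), "world_to_cam" (4x4, takes a point from world to camera coordinates). Camera axes: x right, y down, z forward; pixel columns grow to the right and rows downward; lengths in m; the calibration is good to about 2 mm. A picture is of the moment at which its call begins. camera_model takes no time and is no camera call.
- hand_in(): hands the job in, once; it reports no verdict.
The state is a dict: "t": time; "joints": joint angles; "dq": joint speeds; "effort": joint torques, N m; "eef_pos": TCP position; "orientation": TCP orientation; "wrist_force": force on the tool from outside, world axes, zero at the start; "ft_torque": the same for the moment, N m; "gripper_width": finger opening in m.
Only numpy, scipy, OpenCV 4.12 (cv2) and the standard library are available. Lean on these libraries where they do the work, as an engineer would, in place of code of your own. Each camera call takes 0.05 s, during which the arm holds its last target.

## Working session

There is one attempt and no reset: what is moved stays moved. The work goes in short steps, Python scripts to look and compute and a tool call to move; the robot and the scene stay as the last step left them, time stands still between calls to the robot, and variables do not carry over. Pictures are saved under pics/ and viewed, and the job is handed in when it is done.

Besides the shell and the picture viewer there is one more tool, called as name(argument=value, ...), one argument or row to a line, values as JSON. apply_moves: Moves the arm, as the interface text tells. Its arguments: {"type":"object","properties":{"commands":{"type":"array","items":{"type":"array","items":{"type":"number"}}},"jaw":{"type":"number"},"force":{"type":"number"}},"required":["commands"]}

```bash
mkdir -p pics; ls; python3 - <<'E'
from bench import *
import cv2
s=sense(); print(s)
for n in("side","top"):
    im=read_camera(n); cv2.imwrite(f"pics/{n}0.png",im[:,:,::-1]); m=camera_model(n); print(n,m)
E
```

```text
pics
{'t': 0.0, 'joints': array([ 5.74084900e+01,  1.96362152e+01,  8.73746428e+01, -1.36682915e-03,
        7.30769192e+01, -8.36390042e+00]), 'dq': array([-0.02156175, -0.0487725 , -0.06735733, -0.08898852, -0.01969163,
        0.0621729 ]), 'effort': array([-1.43392241e-03, -4.31238091e+01, -2.44223768e+01,  7.16203311e-02,
        5.58321574e-02, -1.08265901e-04]), 'eef_pos': array([0.21519832, 0.47842977, 0.22606275]), 'orientation': array([[-8.05977759e-04,  4.10355557e-01,  9.11925253e-01],
       [-1.30305420e-03,  9.11924344e-01, -4.10356299e-01],
       [-9.99998826e-01, -1.51902609e-03, -2.00275206e-04]]), 'wrist_force': array([-0.13573874,  0.12464602, -0.19874544]), 'ft_torque': array([-3.45085121e-02,  2.74533478e-06,  1.78984269e-03]), 'gripper_width': 0.09197256053003378}
side {'K': array([[373.08095492,   0.        , 315.87000049],
       [  0.        , 373.08095492, 202.29156212],
       [  0.        ,   0.        ,   1.        ]]), 'world_to_cam': array([[ 0.90612007, -0.42290685, -0.0098093 , -0.49369294],
       [-0.26486946, -0.54912353, -0.79265851,  0.22499925],
       [ 0.32983419,  0.72084197, -0.60958696,  0.72352179],
       [ 0.        ,  0.        ,  0.        ,  1.        ]])}
top {'K': array([[364.34584308,   0.        , 316.79028326],
       [  0.        , 364.34584308, 209.03810663],
       [  0.        ,   0.        ,   1.        ]]), 'world_to_cam': array([[-0.02319424, -0.99968984, -0.00906959,  0.06802337],
       [-0.99206934,  0.02413654, -0.12335258,  0.56474818],
       [ 0.12353323,  0.00613659, -0.99232146,  0.77434518],
       [ 0.        ,  0.        ,  0.        ,  1.        ]])}
```

View pics/top0.png

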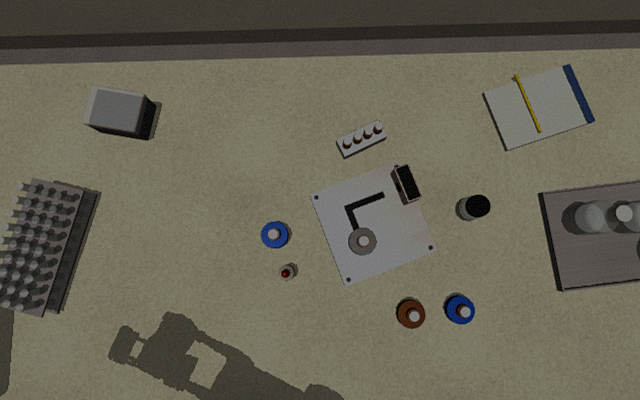

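View pics/side0.png

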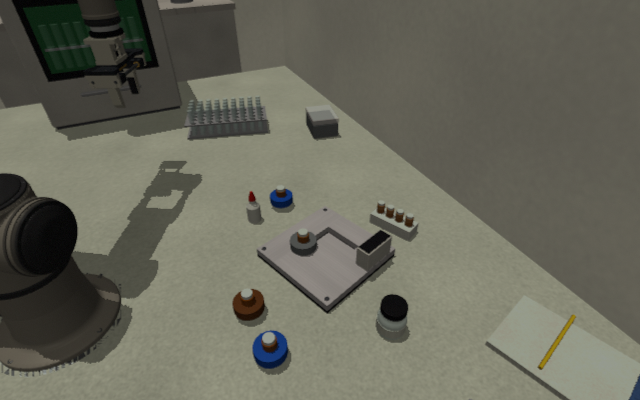

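The top view shows the dock with its slot corner near (348,208), slot end near (384,195) and reader at (406,183). The side view shows the same layout.

Could be taken for the carrier (top pixels): blue puck (275,235), brown puck (411,314), blue puck (460,309), grey puck in the slot (363,241). I choose the grey one and check it in a crop.

```bash
cat > h.py <<'E'
import numpy as np,cv2
from bench import camera_model
def ray(n,uv,z):
    m=camera_model(n);K=m["K"];T=m["world_to_cam"];R=T[:3,:3];c=-R.T@T[:3,3]
    d=R.T@np.linalg.inv(K)@np.array([uv[0],uv[1],1.]); return c+d*(z-c[2])/d[2]
def proj(n,p):
    m=camera_model(n);q=m["K"]@(m["world_to_cam"]@np.append(p,1))[:3];return q[:2]/q[2]
E
python3 - <<'E'
import cv2
a=cv2.imread("pics/top0.png")[155:295,300:445]; b=cv2.imread("pics/side0.png")[195:310,245:405]
cv2.imwrite("pics/c1.png",cv2.resize(a,None,fx=4,fy=4,interpolation=2)); cv2.imwrite("pics/c2.png",cv2.resize(b,None,fx=4,fy=4,interpolation=2))
E
```

```text
(no output)
```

View pics/c1.png

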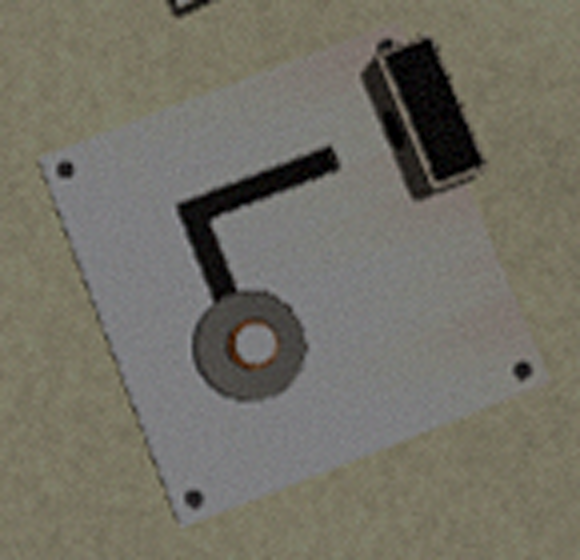

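View pics/c2.png

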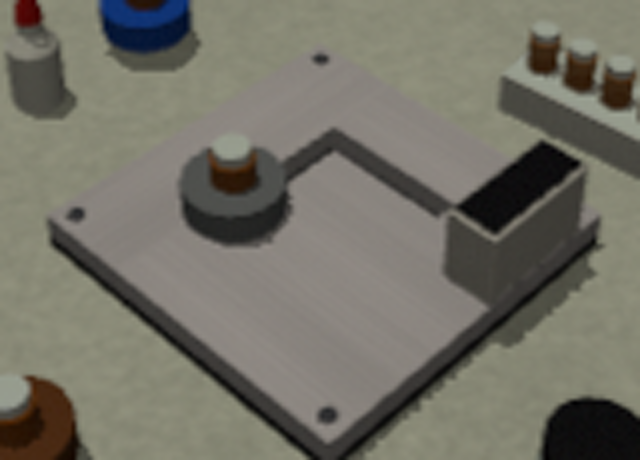

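The crop confirms it: a grey puck with an amber vial, over the slot's first leg. Now I measure.

```bash
python3 - <<'E'
from h import *
im=cv2.imread("pics/top0.png"); g=im.max(2)
# slot dark comp + 3 screw holes
m=np.zeros_like(g); m[155:295,305:440]=(g[155:295,305:440]<70)
n,l,s,c=cv2.connectedComponentsWithStats(m)
for i in range(1,n):
    if s[i,4]>4: print(s[i],c[i].round(1),ray("top",c[i],.024).round(4))
i=l[195,375] if l[195,375] else l[198,370]
cs,_=cv2.findContours((l==i).astype(np.uint8),0,2); P=np.array([ray("top",q[0],.024)[:2] for k in cs for q in k])
# hole-based frame
# candidate dock frame from deck corners
for uv in [(310,194.5),(345,285.8),(436,250)]: print("corner",ray("top",uv,.024).round(4))
a=ray("top",(310,194.5),.024);b=ray("top",(345,285.8),.024);d=ray("top",(436,250),.024)
print(np.linalg.norm(a-b),np.linalg.norm(b-d))
th=np.arctan2(*(a-b)[[1,0]]);print("yaw from left edge",np.degrees(th), "front edge",np.degrees(np.arctan2(*(b-d)[[1,0]]))-90)
cen=(a+d)/2; print("centre",cen)
for th in (th,):
    R=np.array([[np.cos(th),-np.sin(th)],[np.sin(th),np.cos(th)]])
    q=(P-cen[:2])@R; print("slot px in dock frame x",q[:,0].min(),q[:,0].max(),"y",q[:,1].min(),q[:,1].max())
    for nme,p in dict(start=(-.05,.04),corner=(.05,.04),end=(.05,-.04)).items():
        w=cen[:2]+R@p;print(nme,w.round(4),proj("top",[*w,.024]).round(1))
    # carrier: cap white centre
    hsv=cv2.cvtColor(im,cv2.COLOR_BGR2HSV)
    sub=np.zeros_like(g); sub[225:257,345:380]=((g<150)&(g>0)).astype(np.uint8)[225:257,345:380]
    e=cv2.GaussianBlur(g,(3,3),0)
    cc=cv2.HoughCircles(cv2.resize(g[215:270,335:395],None,fx=4,fy=4,interpolation=2),cv2.HOUGH_GRADIENT,1,50,param1=80,param2=15,minRadius=45,maxRadius=65)
    for x,y,r in cc[0][:2]:
        uv=((x+.5)/4-.5+335,(y+.5)/4-.5+215);w=ray("top",uv,.046);print("puck",uv,r/4,w,"dock",R.T@(w[:2]-cen[:2]))
    w=ray("top",(300+256/4,155+342/4),.070);print("cap",w,"dock",R.T@(w[:2]-cen[:2]))
    # side
    w=ray("side",(245+232/4,195+145/4),.070);print("cap side",w,"dock",R.T@(w[:2]-cen[:2]))
    for uv in[(245+50/4,195+220/4),(245+325/4,195+450/4)]: print("side corner",ray("side",uv,.024))
E
```

```text
[342 155  10   4  19] [345.9 156.3] [ 0.6879 -0.015   0.024 ]
[394 165   4   3   9] [395.4 165.9] [ 0.6625 -0.1271  0.024 ]
[396 165  25  35 437] [407.9 182. ] [ 0.6243 -0.1534  0.024 ]
[390 170  24  35 193] [399.  187.9] [ 0.6113 -0.1325  0.024 ]
[344 192  41  46 439] [360.9 210.5] [ 0.5619 -0.0445  0.024 ]
[314 196   4   3  10] [315.8 197. ] [0.5951 0.0563 0.024 ]
[348 232  14  23  42] [351.4 244.2] [ 0.487  -0.0204  0.024 ]
[356 235   6  13  23] [357.7 241.4] [ 0.4927 -0.0347  0.024 ]
[370 239   7   9  17] [373.6 242.2] [ 0.4901 -0.0701  0.024 ]
[429 246   4   4  12] [430.3 247.2] [ 0.4761 -0.1951  0.024 ]
[369 249   4   4   6] [370.5 250.8] [ 0.4713 -0.0623  0.024 ]
[346 278   5   4  13] [348.1 279.3] [ 0.4103 -0.0105  0.024 ]
corner [0.6012 0.0693 0.024 ]
corner [ 0.3964 -0.0033  0.024 ]
corner [ 0.4697 -0.2073  0.024 ]
0.2172156073384702 0.21678023129774798
yaw from left edge 19.512700756228806 front edge 19.77298511746507
centre [ 0.53545239 -0.06901284  0.024     ]
slot px in dock frame x -0.03337217302491046 0.05741469875695604 y -0.04746955500613107 0.0472140857955943
start [ 0.475 -0.048] [364.  249.3]
corner [ 0.5692 -0.0146] [347.5 207.6]
end [ 0.5959 -0.09  ] [380.5 195.1]
puck (np.float32(361.75), np.float32(241.0)) 14.1 [ 0.49274449 -0.04123579  0.046     ] dock [-0.0309771   0.04044685]
cap [ 0.49287594 -0.04324612  0.07      ] dock [-0.03152468  0.03850807]
cap side [ 0.49400065 -0.04433696  0.07      ] dock [-0.03082893  0.03710421]
side corner [ 0.3966603  -0.01008734  0.024     ]
side corner [ 0.46696054 -0.21404593  0.024     ]
```

Dock centre is about (0.535,-0.069) with yaw about 19.6°. The slot extents in that frame (x max 57.4 mm, y ±47.4 mm) match the nominal 57.5/47.5. The carrier is at dock (-31, 40) from both views, and y = 40 is where it has to be. Plan:
- Shut the fingers, with the jaw axis along dock x.
- Push leg 1 from behind, then leg 2 from the +y side, with the tip 6–7 mm above the deck.

First I go above the approach point, dock (-95,40) = world (0.433,-0.063).

apply_moves(
  commands=[
    [22,-55,0,-8],
    [44,-110,0,-16],
    [66,-165,-10,-24],
    [88,-220,-20,-32],
    [110,-275,-30,-40],
    [135,-330,-40,-46],
    [157,-385,-50,-46],
    [180,-440,-60,-46],
    [200,-495,-70,-46],
    [218,-542,-77,-46],
  ],
  jaw=0,
  force=10,
)

```text
t: 1.35
eef_pos: [0.4335, -0.0654, 0.1491]
orientation: [[-0.001, 0.941, 0.337], [0.0, 0.337, -0.941], [-1.0, -0.0, -0.0]]
wrist_force: [-0.1, 0.3, 0.1]
gripper_width: 0.0006
```

apply_moves(
  commands=[
    [0,0,0,0],
    [0,0,0,0],
  ],
)

```text
t: 1.6
eef_pos: [0.4327, -0.0627, 0.1494]
orientation: [[-0.001, 0.941, 0.338], [0.001, 0.338, -0.941], [-1.0, -0.001, -0.001]]
wrist_force: [0.4, 0.0, 0.2]
gripper_width: 0.0002
```

```bash
cat >> h.py <<'E'
TH=np.radians(19.6);RD=np.array([[np.cos(TH),-np.sin(TH)],[np.sin(TH),np.cos(TH)]]);CD=np.array([.5355,-.069])
d2w=lambda p:CD+RD@np.array(p)
w2d=lambda w:RD.T@(np.array(w)[:2]-CD)
E
python3 - <<'E'
from h import *
from bench import *
s=sense();p=s['eef_pos'];print(s['t'],p,w2d(p),s['orientation'][:,1],s['gripper_width'],s['wrist_force'])
im=read_camera("side");cv2.imwrite("pics/s1.png",im[:,:,::-1])
print("dropper",w2d(ray("top",(287,275),0)))
E
```

```text
1.6 [ 0.43273634 -0.06269907  0.14942488] [-0.09469562  0.04040807] [ 9.41237677e-01  3.37743647e-01 -9.29476041e-04] 0.00020195755749572754 [0.4177915  0.02220813 0.16640033]
dropper [-0.04212419  0.22191027]
```

View pics/s1.png

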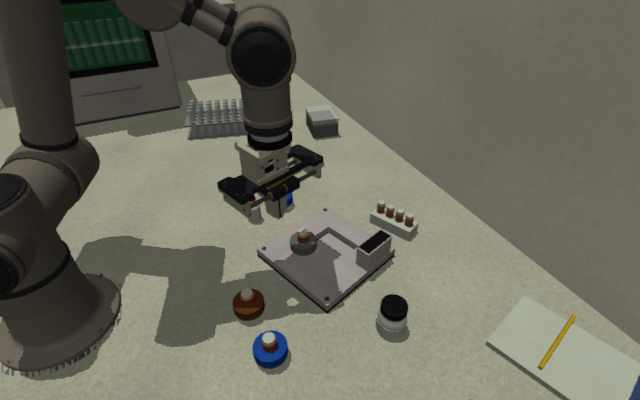

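The side view shows the shut fingers near (282,210), above and behind the puck at (303,240). Pose is as intended and the dropper is well clear. Descend to z = 31 mm.

apply_moves(
  commands=[
    [0,0,-40,0],
    [0,0,-80,0],
    [0,0,-105,0],
    [0,0,-118,0],
    [0,0,-118,0],
    [0,0,-118,0],
  ],
)

```text
t: 2.4
eef_pos: [0.4341, -0.0631, 0.0327]
orientation: [[0.002, 0.941, 0.339], [-0.001, 0.339, -0.941], [-1.0, 0.001, 0.001]]
wrist_force: [-0.0, -0.6, 0.8]
gripper_width: 0.0005
```

```bash
python3 - <<'E'
from h import *
from bench import *
s=sense();p=s['eef_pos'];print(s['t'],p,w2d(p),s['wrist_force'])
im=read_camera("side");cv2.imwrite("pics/s2.png",cv2.resize(im[170:310,230:410,::-1],None,fx=4,fy=4,interpolation=2))
E
```

```text
2.4 [ 0.43406366 -0.06306226  0.03265647] [-0.09356704  0.03962068] [-0.03599337 -0.64603383  0.80876247]
```

View pics/s2.png

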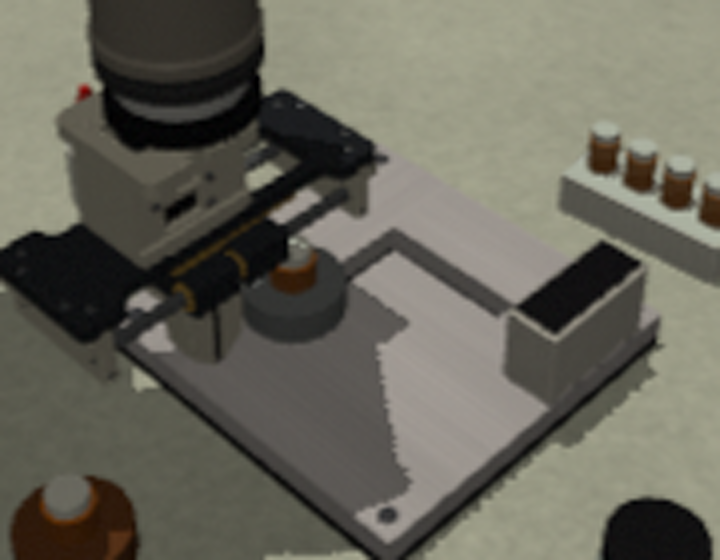

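The fingers stand just behind the puck on the deck, the tip clear of the deck, and the body is above the vial. Push 80 mm along dock +x (direction 0.942, 0.3355).

apply_moves(
  commands=[
    [7.5,2.7,0,0],
    [15.1,5.4,0,0],
    [22.6,8.1,0,0],
    [30.1,10.7,0,0],
    [37.7,13.4,0,0],
    [45.2,16.1,0,0],
    [52.8,18.8,0,0],
    [60.3,21.5,0,0],
    [67.8,24.2,0,0],
    [75.4,26.8,0,0],
  ],
)

```text
t: 3.7
eef_pos: [0.5093, -0.0362, 0.0317]
orientation: [[0.0, 0.941, 0.338], [0.0, 0.338, -0.941], [-1.0, 0.0, 0.0]]
wrist_force: [-1.8, -0.5, 1.0]
gripper_width: 0.0005
```

```bash
python3 - <<'E'
from h import *
from bench import *
s=sense();p=s['eef_pos'];print(s['t'],p,w2d(p),s['wrist_force'])
for n in("side","top"):
    im=read_camera(n);y,x=(170,230) if n=="side" else (150,290)
    cv2.imwrite(f"pics/{n}3.png",cv2.resize(im[y:y+140,x:x+180,::-1],None,fx=4,fy=4,interpolation=2))
E
```

```text
3.7 [ 0.50928992 -0.03621903  0.03171176] [-0.01369498  0.03967377] [-1.81702756 -0.53392309  0.98631459]
```

View pics/side3.png

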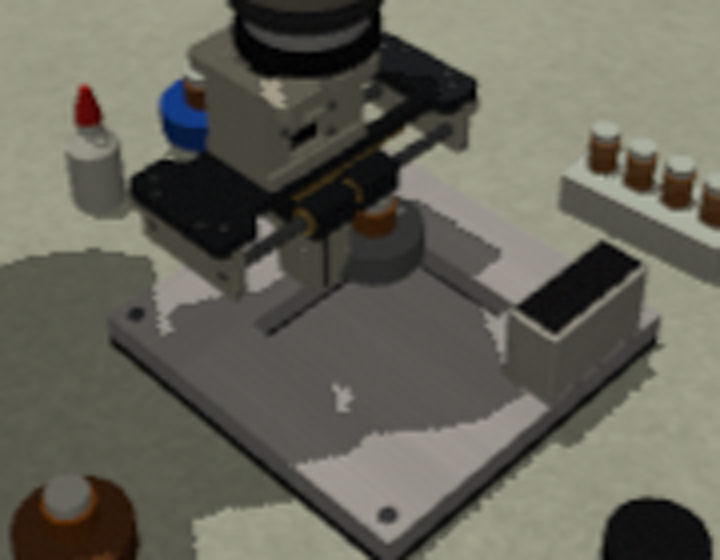

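View pics/top3.png

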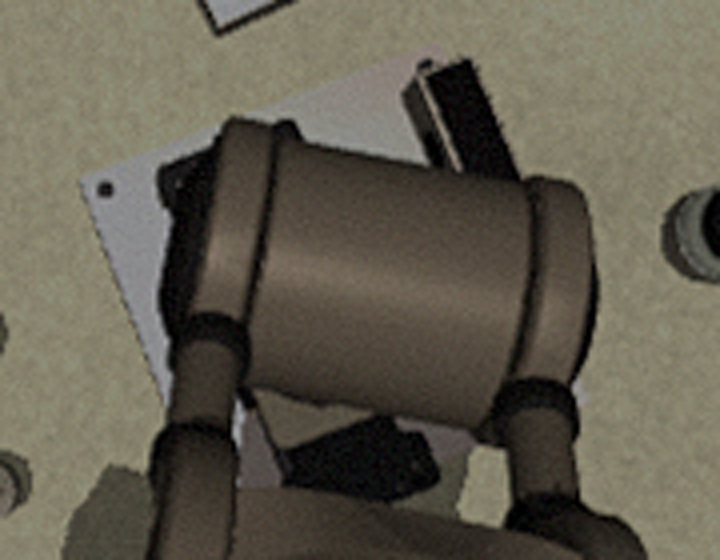

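The side view shows the puck pushed along the slot, flat, at crop (377,240), with about 2 N of push. I compute its place from the right rim edge (crop ~(424,232)) and the left-out remainder.

```bash
python3 - <<'E'
from h import *
a=np.linspace(0,2*np.pi,73)
for x in (.025,.03,.035,.04,.045):
    q=[]
    for z in(.024,.046): q+= [proj("side",[*(d2w([x,.04])+.03*np.array([np.cos(t),np.sin(t)])),z]) for t in a]
    q=(np.array(q)-[230,170])*4; print(x,"right",q[:,0].max().round(),"bottom",q[:,1].max().round())
E
```

```text
0.025 right 413.0 bottom 292.0
0.03 right 419.0 bottom 287.0
0.035 right 425.0 bottom 283.0
0.04 right 431.0 bottom 279.0
0.045 right 436.0 bottom 274.0
```

The measured edge (424, 285) gives x ≈ 34 mm, which agrees with TCP + 49. About 16 mm is left to the corner wall at 51.5. Push it slowly and watch the force.

apply_moves(
  commands=[
    [3.8,1.3,0,0],
    [7.5,2.7,0,0],
    [11.3,4.0,0,0],
    [13.2,4.7,0,0],
    [14.1,5.0,0,0],
    [14.1,5.0,0,0],
  ],
)

```text
t: 4.55
eef_pos: [0.523, -0.0314, 0.0318]
orientation: [[0.0, 0.941, 0.338], [0.0, 0.338, -0.941], [-1.0, 0.0, 0.0]]
wrist_force: [-0.6, -1.0, 0.2]
gripper_width: 0.0002
```

apply_moves(
  commands=[
    [0.9,0.3,0,0],
    [0.9,0.3,0,0],
  ],
)

```text
t: 4.8
eef_pos: [0.5238, -0.0311, 0.0318]
orientation: [[0.0, 0.941, 0.338], [0.0, 0.338, -0.941], [-1.0, 0.0, 0.0]]
wrist_force: [-0.4, 0.4, -0.4]
gripper_width: 0.0006
```

apply_moves(
  commands=[
    [0.9,0.3,0,0],
    [0.9,0.3,0,0],
  ],
)

```text
t: 5.05
eef_pos: [0.5248, -0.0308, 0.0318]
orientation: [[0.0, 0.941, 0.338], [0.0, 0.338, -0.941], [-1.0, 0.0, 0.0]]
wrist_force: [-0.3, -0.3, -0.2]
gripper_width: 0.0006
```

apply_moves(
  commands=[
    [0.9,0.3,0,0],
    [0.9,0.3,0,0],
  ],
)

```text
t: 5.3
eef_pos: [0.5257, -0.0305, 0.0317]
orientation: [[0.0, 0.941, 0.338], [0.0, 0.338, -0.941], [-1.0, 0.0, 0.0]]
wrist_force: [-0.3, -0.8, -0.7]
gripper_width: 0.0004
```

apply_moves(
  commands=[
    [0.9,0.3,0,0],
    [0.9,0.3,0,0],
  ],
)

```text
t: 5.55
eef_pos: [0.5266, -0.0302, 0.0317]
orientation: [[0.0, 0.941, 0.338], [0.0, 0.338, -0.941], [-1.0, 0.0, 0.0]]
wrist_force: [-0.3, -0.8, 0.3]
gripper_width: 0.0006
```

```bash
python3 - <<'E'
from h import *
from bench import *
s=sense();p=s['eef_pos'];print(s['t'],p,w2d(p),s['wrist_force'])
im=read_camera("side");y,x=(170,230)
cv2.imwrite("pics/side4.png",cv2.resize(im[y:y+140,x:x+180,::-1],None,fx=4,fy=4,interpolation=2))
E
```

```text
5.55 [ 0.52660375 -0.03017642  0.03174418] [0.00464265 0.0395583 ] [-0.27874286 -0.79186633  0.27377233]
```

View pics/side4.png

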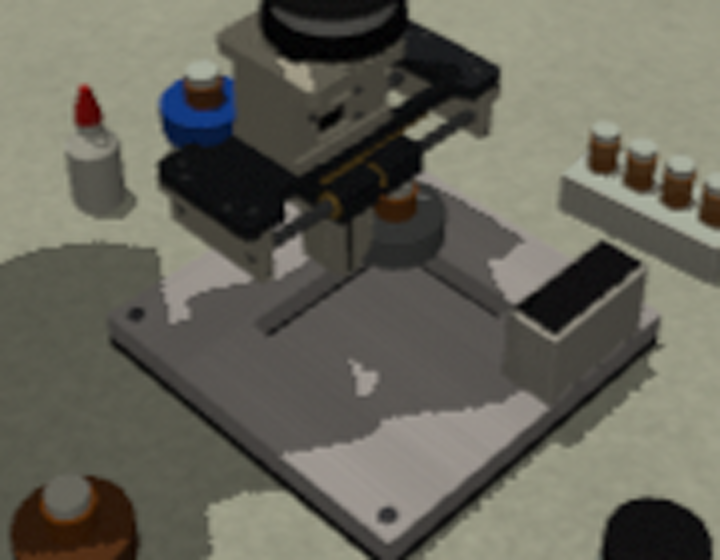

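The puck's right edge is at 445 and its bottom at 265 (crop). Predicted at the corner is about 443/269, so it is close to the wall, but no wall force yet. I creep on until the force rises.

apply_moves(
  commands=[
    [0.9,0.3,0,0],
    [0.9,0.3,0,0],
  ],
)

```text
t: 5.85
eef_pos: [0.527, -0.03, 0.0317]
orientation: [[-0.001, 0.941, 0.338], [-0.0, 0.338, -0.941], [-1.0, -0.001, -0.0]]
wrist_force: [-2.8, -0.9, 0.3]
gripper_width: 0.0005
```

apply_moves(
  commands=[
    [0.9,0.3,0,0],
    [0.9,0.3,0,0],
  ],
)

```text
t: 6.1
eef_pos: [0.5272, -0.0298, 0.0316]
orientation: [[-0.002, 0.941, 0.339], [-0.0, 0.339, -0.941], [-1.0, -0.002, -0.001]]
wrist_force: [-5.8, -3.2, 2.2]
gripper_width: 0.0004
```

Wall reached: force about 6.6 N, TCP at dock x 5.2. Back off, go round to the +y side at dock (51, 92).

apply_moves(
  commands=[
    [-7,-2.5,0,0],
    [-14.1,-5.0,0,0],
    [-22.5,18.5,0,0],
    [-31.6,44.0,0,0],
    [-12.7,50.7,0,0],
    [6.1,57.4,0,0],
    [25.9,64.4,0,0],
    [25.9,64.4,0,0],
    [25.9,64.4,0,0],
  ],
)

```text
t: 7.22
eef_pos: [0.5533, 0.0346, 0.0315]
orientation: [[-0.001, 0.941, 0.338], [0.0, 0.338, -0.941], [-1.0, -0.001, -0.0]]
wrist_force: [-0.4, 0.3, -0.7]
gripper_width: 0.0001
```

```bash
python3 - <<'E'
from h import *
from bench import *
s=sense();p=s['eef_pos'];print(s['t'],p,w2d(p),s['wrist_force'])
im=read_camera("side");y,x=(170,230)
cv2.imwrite("pics/side5.png",cv2.resize(im[y:y+140,x:x+180,::-1],None,fx=4,fy=4,interpolation=2))
a=np.linspace(0,2*np.pi,73)
for x in (.048,.05,.0515):
    q=[]
    for z in(.024,.046): q+= [proj("side",[*(d2w([x,.04])+.03*np.array([np.cos(t),np.sin(t)])),z]) for t in a]
    q=(np.array(q)-[230,170])*4; print(x,"left",q[:,0].min().round(),"right",q[:,0].max().round(),"bottom",q[:,1].max().round())
E
```

```text
7.225 [0.5532614  0.03463945 0.03152415] [0.05149828 0.09167623] [-0.37356321  0.34496313 -0.74378127]
0.048 left 337.0 right 440.0 bottom 272.0
0.05 left 340.0 right 442.0 bottom 270.0
0.0515 left 341.0 right 444.0 bottom 269.0
```

View pics/side5.png

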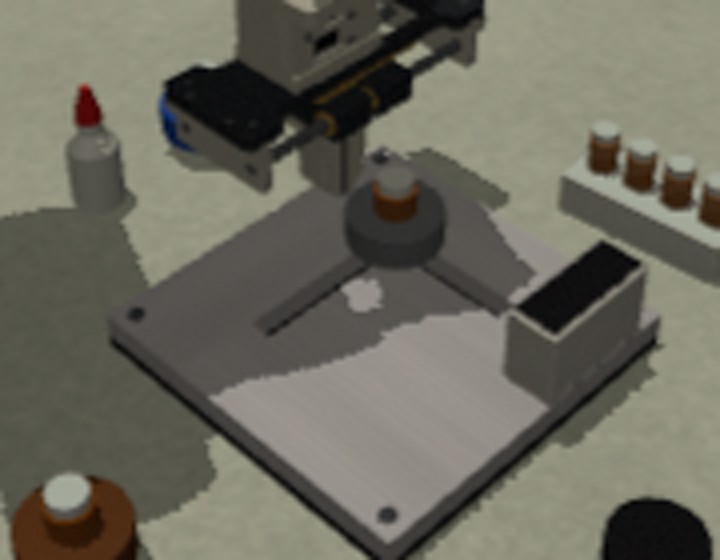

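The puck sits upright at the corner (crop 344–445, bottom 267, so x ≈ 52). The fingers are behind it on the +y side. Push 80 mm along dock -y.

apply_moves(
  commands=[
    [2.7,-7.5,0,0],
    [5.4,-15.1,0,0],
    [8.1,-22.6,0,0],
    [10.7,-30.1,0,0],
    [13.4,-37.7,0,0],
    [16.1,-45.2,0,0],
    [18.8,-52.8,0,0],
    [21.5,-60.3,0,0],
    [24.2,-67.8,0,0],
    [26.8,-75.4,0,0],
  ],
)

```text
t: 8.52
eef_pos: [0.5812, -0.0411, 0.0317]
orientation: [[0.0, 0.941, 0.338], [0.0, 0.338, -0.941], [-1.0, 0.0, 0.0]]
wrist_force: [-0.8, 2.3, 1.3]
gripper_width: 0.0003
```

```bash
python3 - <<'E'
from h import *
from bench import *
s=sense();p=s['eef_pos'];print(s['t'],p,w2d(p),s['wrist_force'])
im=read_camera("side");y,x=(170,230)
cv2.imwrite("pics/side6.png",cv2.resize(im[y:y+140,x:x+180,::-1],None,fx=4,fy=4,interpolation=2))
a=np.linspace(0,2*np.pi,73)
for Y in (-.02,-.03,-.04):
    q=[]
    for z in(.024,.046): q+= [proj("side",[*(d2w([.05,Y])+.03*np.array([np.cos(t),np.sin(t)])),z]) for t in a]
    q=(np.array(q)-[230,170])*4; print(Y,"left",q[:,0].min().round(),"right",q[:,0].max().round(),"bottom",q[:,1].max().round())
E
```

```text
8.525 [ 0.58119065 -0.04109175  0.03173919] [0.05240508 0.01096417] [-0.8269385   2.29171857  1.29113574]
-0.02 left 414.0 right 522.0 bottom 322.0
-0.03 left 427.0 right 535.0 bottom 331.0
-0.04 left 440.0 right 549.0 bottom 341.0
```

View pics/side6.png

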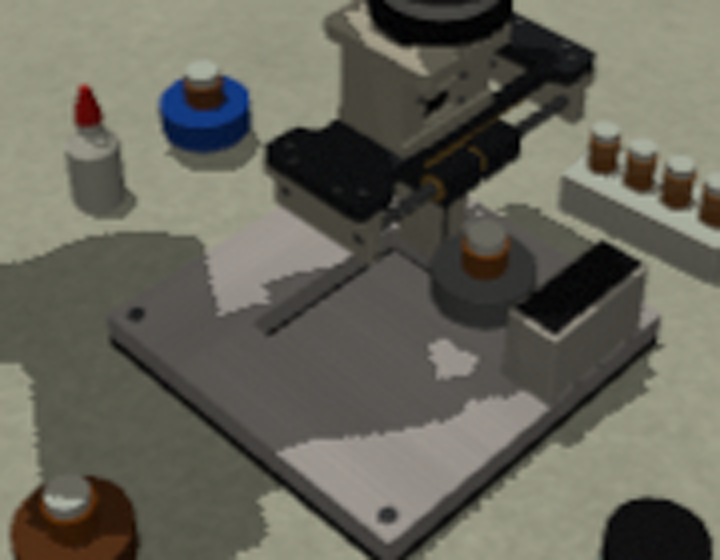

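The puck is at about y = -30 mm (left edge 430, right 536) and upright. About 10–11 mm remains: push 8 mm, then creep.

apply_moves(
  commands=[
    [1.0,-2.8,0,0],
    [2.0,-5.7,0,0],
    [2.7,-7.5,0,0],
    [2.7,-7.5,0,0],
  ],
)

```text
t: 9.07
eef_pos: [0.5838, -0.0483, 0.0317]
orientation: [[0.0, 0.941, 0.338], [-0.0, 0.338, -0.941], [-1.0, 0.0, 0.0]]
wrist_force: [-0.6, 0.7, 0.5]
gripper_width: 0.0007
```

apply_moves(
  commands=[
    [0.3,-0.9,0,0],
    [0.6,-1.9,0,0],
    [0.6,-1.9,0,0],
  ],
)

```text
t: 9.45
eef_pos: [0.5843, -0.0501, 0.0317]
orientation: [[0.0, 0.941, 0.338], [-0.0, 0.338, -0.941], [-1.0, 0.0, 0.0]]
wrist_force: [-0.3, 0.4, -0.4]
gripper_width: 0.0005
```

apply_moves(
  commands=[
    [0.3,-0.9,0,0],
    [0.3,-0.9,0,0],
  ],
)

```text
t: 9.7
eef_pos: [0.5846, -0.051, 0.0317]
orientation: [[0.0, 0.941, 0.338], [-0.0, 0.338, -0.941], [-1.0, 0.0, 0.0]]
wrist_force: [0.2, 1.1, 0.1]
gripper_width: 0.0008
```

apply_moves(
  commands=[
    [0.3,-0.9,0,0],
    [0.3,-0.9,0,0],
  ],
)

```text
t: 9.95
eef_pos: [0.5849, -0.0519, 0.0317]
orientation: [[0.0, 0.941, 0.338], [-0.0, 0.338, -0.941], [-1.0, 0.0, 0.0]]
wrist_force: [0.0, 0.0, 0.3]
gripper_width: 0.0003
```

No end contact yet. Keep creeping.

apply_moves(
  commands=[
    [0.3,-0.9,0,0],
    [0.3,-0.9,0,0],
  ],
)

```text
t: 10.2
eef_pos: [0.5852, -0.0528, 0.0317]
orientation: [[0.0, 0.941, 0.338], [-0.0, 0.338, -0.941], [-1.0, 0.0, 0.0]]
wrist_force: [-0.5, 0.2, -0.0]
gripper_width: 0.0004
```

apply_moves(
  commands=[
    [0.3,-0.9,0,0],
    [0.3,-0.9,0,0],
  ],
)

```text
t: 10.45
eef_pos: [0.5856, -0.0537, 0.0317]
orientation: [[0.0, 0.941, 0.338], [-0.0, 0.338, -0.941], [-1.0, 0.0, 0.0]]
wrist_force: [-0.4, 0.3, 0.4]
gripper_width: 0.0005
```

apply_moves(
  commands=[
    [0.3,-0.9,0,0],
    [0.3,-0.9,0,0],
  ],
)

```text
t: 10.7
eef_pos: [0.5855, -0.054, 0.0317]
orientation: [[-0.001, 0.941, 0.338], [0.001, 0.338, -0.941], [-1.0, -0.0, -0.001]]
wrist_force: [-0.7, 4.5, 1.3]
gripper_width: 0.0006
```

apply_moves(
  commands=[
    [0.3,-0.9,0,0],
    [0.3,-0.9,0,0],
  ],
)

```text
t: 10.95
eef_pos: [0.5855, -0.0541, 0.0317]
orientation: [[-0.001, 0.941, 0.338], [0.002, 0.338, -0.941], [-1.0, -0.001, -0.002]]
wrist_force: [-2.5, 7.8, 2.0]
gripper_width: 0.0004
```

apply_moves(
  commands=[
    [-3,8,0,0],
    [-7,20,0,0],
    [-10,28,0,0],
    [-10,28,50,0],
    [-10,28,100,0],
    [-50,70,130,0],
    [-90,120,130,0],
    [-130,170,130,0],
    [-170,220,130,0],
    [-170,220,130,0],
  ],
)

```text
t: 12.2
eef_pos: [0.4133, 0.1671, 0.162]
orientation: [[-0.0, 0.939, 0.343], [0.0, 0.343, -0.939], [-1.0, -0.0, -0.0]]
wrist_force: [1.2, 0.3, -0.2]
gripper_width: 0.0008
```

apply_moves(
  commands=[
    [-30,50,0,0],
    [-50,100,0,0],
    [-60,130,0,0],
    [-60,130,0,0],
  ],
)

```text
t: 12.7
eef_pos: [0.356, 0.2959, 0.1618]
orientation: [[0.001, 0.94, 0.341], [0.0, 0.341, -0.94], [-1.0, 0.001, 0.0]]
wrist_force: [-0.5, 0.1, 0.1]
gripper_width: 0.0005
```

```bash
python3 - <<'E'
from h import *
from bench import *
s=sense();p=s['eef_pos'];print(s['t'],p,w2d(p),s['wrist_force'])
print("end px top",proj("top",[*d2w([.05,-.04]),.046]))
im=read_camera("top");cv2.imwrite("pics/top7.png",im[:,:,::-1])
cv2.imwrite("pics/top7c.png",cv2.resize(im[150:290,290:470,::-1],None,fx=4,fy=4,interpolation=2))
g=im.max(2);cc=cv2.HoughCircles(cv2.resize(g[165:225,350:412],None,fx=4,fy=4,interpolation=2),cv2.HOUGH_GRADIENT,1,50,param1=80,param2=12,minRadius=48,maxRadius=62)
for x,y,r in (cc[0][:3] if cc is not None else []):
    uv=((x+.5)/4-.5+350,(y+.5)/4-.5+165);w=ray("top",uv,.046);print("puck",uv,r/4,w2d(w))
im=read_camera("side");cv2.imwrite("pics/side7c.png",cv2.resize(im[170:310,230:410,::-1],None,fx=4,fy=4,interpolation=2))
E
```

```text
12.7 [0.35596191 0.29592512 0.16178376] [-0.04672049  0.40400676] [-0.48786435  0.12396853  0.14200958]
end px top [382.07454391 193.41035401]
puck (np.float32(381.5), np.float32(193.25)) 13.7 [ 0.05078384 -0.03895666]
```

View pics/top7c.png

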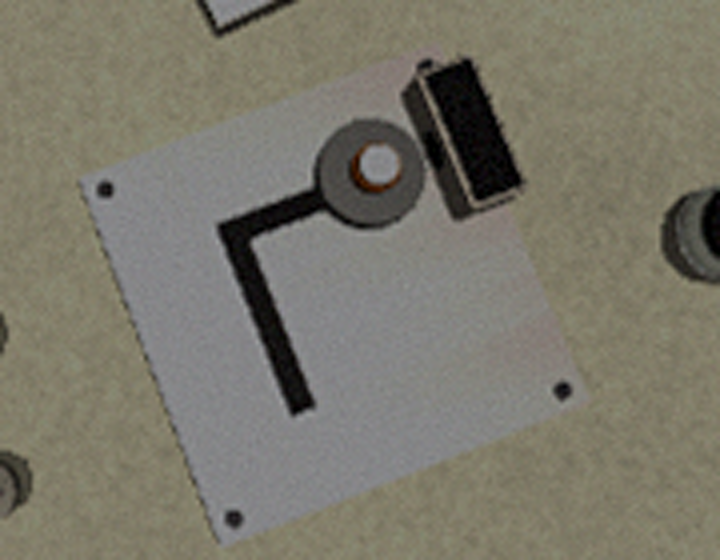

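View pics/side7c.png

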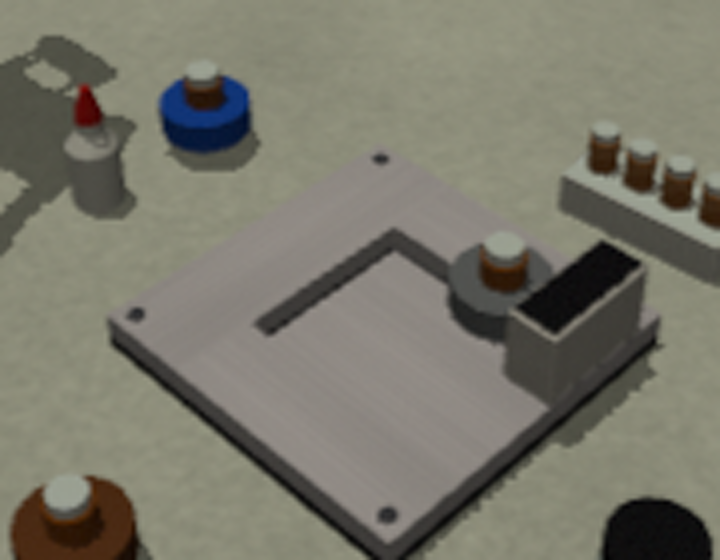

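View pics/top7.png

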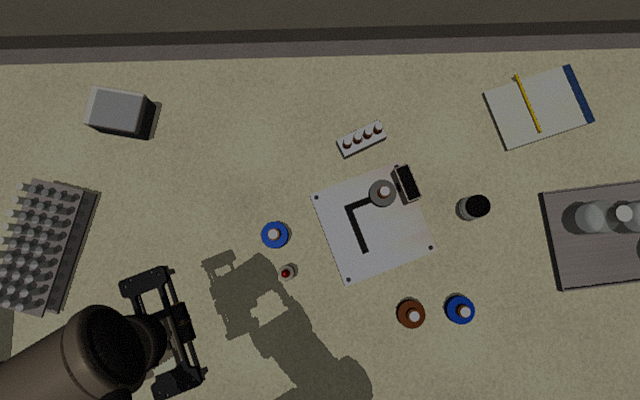

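The carrier is upright at the slot end, in front of the reader. In the top view it is at (381.5,193.3) against an expected (382.1,193.4); in the side view its edges are at 448–552, at or just past home. The dropper, jar, vial block and look-alikes have not moved, and the robot is clear. Handing in.

```bash
python3 -c "
from bench import *
print(hand_in())"
```

```text
the job is handed in; nothing more can be done
None
```

The carrier is at the very end of the slot in front of the reader head, upright, and the job is handed in at about 12.8 s. With the fingers shut, I pushed it along the first leg to the corner wall (about 7 N at the stop). I then went round behind it and pushed it along the second leg until the pin met the closed end. There the force rose to about 8 N with no further travel.

**Last checks:**
- **Position:** the top view puts the puck at dock (50.8, -39.0) mm against the nominal (50, -40). The side view puts it at or 1–2 mm past -40. The two views disagree by 2–3 mm, about what the calibration and pixel size allow. The end-stop force and lack of further travel say it is home.
- **Surroundings:** the dropper bottle, jar, block of vials and look-alikes look unmoved, and the gripper is well clear of everything.

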